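# Top up the chip-tray pile and rock the locating block out

## Task

Stack the blue chip tray squarely on the two black trays in the jig and let go of it; then grip the orange locating block, which is jammed between two sprung jaws, and rock it side to side along the jaws, to the left (seen from the robot) first, then to the right and so on, with a light upward pull, until it comes free. Finish still holding the block upright and still over its slot, just clear of the jaws (a centimetre or two), with nothing but the gripper carrying it. Leave the pile square where it stands and do not disturb the dish, bottle, loupe or tweezers.

Things in the scene. Friction and masses are not known exactly. Their poses are not given: they have to be found in the camera images.
- tray_new: blue plastic chip tray, a closed flat square 56 x 56 x 12 mm, about 60 g, lying flat on the bench right of the jig; any of the four side directions is as good as another. Origin at the centre of its underside, z up, x and y square to its sides
- tray_mid: upper one of the two loose black trays piled in the jig, the same 56 x 56 x 12 mm; the blue tray goes on top of it. Origin at the centre of its underside (22 mm above the bench; its top is at 34 mm), axes nearly those of the jig
- tray_low: lower black tray of the pile, 56 x 56 x 12 mm, standing on the jig's plate. Origin at the centre of its underside
- jig_slot (a point): centre of the slot's floor on the jig's plate, 10 mm above the bench, where the block's foot stands. Jig axes, turned up to 0.4 rad from the robot's: x away from the robot to the pile, y left along the line of the jaws, z up. Steel cheeks 16 mm high guide the foot's -x and +x faces, 1 mm clear, so it rocks only about x. The block is clear of all when its underside is 18 mm above this
- jig_seat (a point): centre of the yellow square outline on the plate on which the pile stands, 10 mm above the bench, 55 mm from the slot along the jig's x. The jig is fixed: aluminium plate 135 x 150 x 10 mm
- jaw_left (a joint): left (+y) sprung brass jaw: its round nose presses on the foot's side 8 mm above the plate with about 40 N; 0 = touching the upright block, m, grows outwards (-0.0015 to 0.004). Grey housings 18 mm high reach 48 mm either side of the slot. A straight pull meets some 40 N; rocked 8 degrees to one side and the other, the rising side slips and the block walks up about 2 mm a swing
- jaw_right (a joint): right (-y) jaw, the mirror image of the left one. With a light upward pull during rocking the foot's lower corner may rise 2 mm per swing; the block is loose once its underside is some 10 mm above the plate, after about 5 swings
- block: orange plastic locating block, 81 mm high, 160 g: foot 22 (x) x 40 (y) mm, 30 mm high, above it a grip 22 (x) x 24 (y) mm from 30 to 81 mm height; a nose 26 mm wide, at 20 to 30 mm height, sticks out 12 mm at +x to 4 mm from the pile. Origin at the centre of the underside, z up, axes as the jig's at the start. Grip from above across y (or x), higher than the pile, whose top comes to 46 mm above the bench
- block_top (a point): centre of the block's top face, 81 mm above the block's origin; 91 mm above the bench at the start
- dish: white round lidded dish with an amber window in its lid, 64 mm across, 18 mm high, right of the jig near or beyond the blue tray; to be left alone. Origin at the centre of its underside
- bottle: white bottle, 48 mm across, 110 mm high, blue cap, far right; to be left alone. Origin at the centre of its underside
- loupe: black stand loupe, 44 mm across, 40 mm high, left of the jig; to be left alone. Origin at the centre of its underside
- tweezers: steel tweezers with green grip, 125 mm long, lying on the bench on the right; to be left alone. Origin near their middle, x along them
Not all that is in view belongs to the job. Of the things like the block, leave any that is red; of the rest the smaller one is meant. There is more than one size of the tray_new; the one meant has the size given above.

How it is judged:
By the outcome, as a careful person would: the job done as asked, in the order asked, and still so for the second after the job is handed in, while the arm keeps its last pose, push and grip.
It also fails if it takes over 51 s, if anything falls off the work surface, if the arm or the gripper's body presses on something with over 40 N, if the wrist force passes 120 N, or if a joint passes its speed limit or range.

## Robot

A 6-joint arm with a two-finger parallel gripper is mounted at the origin on the work surface. World frame = base frame: x ahead of the robot, y to its left, z up, the work surface at z = 0. Lengths are in m, angles in rad, forces in N, time in s.
With the tool pointing down it reaches from about 0.35 to 1 m from the base axis. Payload 7.1 kg.
Tool frame: the origin (TCP) lies midway between the tips of the shut fingers; the grasp point (between the pads) lies 19 mm behind it (r.tcp_to_grasp is the y of the grasp point in the tool frame, in m); y points along the fingers, z is the direction in which the jaws open and shut, and the axes are right-handed (so a half turn about y gives the same grasp; the last joint's range is limited). The gripper opens to 85 mm and grips with 20 to 120 N. Pads are 22 mm wide; open, the fingers measure 114 mm over their backs; the gripper's body (76 mm by 85 mm) begins 54 mm behind the grasp point. The pads swing forward as they close: fully open they stand 13 mm farther back than shut.
Start: joints at [-1.248, 0.423, 1.63, -0, 1.089, -0.019], TCP at [0.21, -0.589, 0.231] pointing down, gripper open.
Joint ranges: [-3, 3], [-0.9, 2.11], [0.09, 2.58], [-1.31, 4.45], [0.11, 2.69], [-2.54, 2.54]. Speed limits (rad/s): [2.39, 2.39, 3.01, 3.14, 3.14, 3.14].

## Interface

Orientations are given as a unit quaternion [w, x, y, z].
In Python, from plant import r, imaging, finish_job gives the robot as it stands. The module is installed in compiled form; this text tells all that it offers.
- The arm moves only by the shell command python3 -m inch 'ROWS' [FORCE]. ROWS is text: rows parted by semicolons, each of 7 numbers parted by spaces: the shift along the tool's x, y, z in m, then the turn, a rotation vector about the tool's x, y, z in degrees, then the gripper command: -1 is shut, 1 is fully open, values between are in proportion. A call has 1 to 5 rows; each row shifts and turns the commanded pose from where the row before left it, along the tool's axes as they then stand; what a row does not reach is not made up. A row lasts 1/8 s, in which the tool goes at most 62.5 mm and 10.7 degrees, less where a joint would pass 70% of its speed; a pose out of reach is approached as far as the arm can. A call with a gripper value outside its range is refused whole. The fingers move at their own pace and stop on an object; FORCE is the grip in N (left out, the last holds). Time passes only in rows, so rows that do not move let the fingers close. It gives the time, the measured TCP pose, the force and the opening at its end, in the units of the state.
- r.observe(): the state, without advancing time (a new reading comes with each control period).
- imaging.get_image(name): name is "scene" or "top" or "wrist"; returns a dict with "image" (480x640x3 uint8, red, green, blue), "camera_matrix" (3x3 intrinsics, pixels), "k1" (the pictures are not rectified: a ray, as slopes to the right and down, at radius r is drawn at 1 + k1 r^2 times it, then the intrinsics apply), "rvec" (rotation vector, rad) and "tvec" (3), from world to camera coordinates, as OpenCV has them; the wrist camera has in their place "mount" (4x4, takes a point from camera to tool coordinates, whose origin is the TCP and whose axes are the tool frame's). Camera axes: x right, y down, z forward; pixel columns grow to the right and rows downward; lengths in m; the calibration is good to about 2 mm. A picture is of the moment at which its call begins: read the wrist's pose just before it. There is no depth.
- finish_job(): hands the job in, once; it reports no verdict.
The state is a dict: "t": time; "joint_pos": joint angles; "joint_velocities": joint speeds; "tau": joint torques, N m; "ee_pos": TCP position; "eef_rot": TCP orientation; "force": force on the tool from outside, world axes, zero at the start; "ft_torque": the same for the moment, N m; "finger_gap": finger opening in m.
Only numpy, scipy, OpenCV 4.12 (cv2) and the standard library are available. Lean on these libraries where they do the work, as an engineer would, in place of code of your own. Each camera call takes 0.05 s, during which the arm holds its last target.

## Working session

There is one attempt and no reset: what is moved stays moved. The work goes in short steps, Python scripts to look and compute and a shell command to move; the robot and the scene stay as the last step left them, time stands still between calls to the robot, and variables do not carry over. Pictures are saved under pics/ and viewed, and the job is handed in when it is done.

```bash
mkdir -p pics; ls; python3 - <<'E'
from plant import r, imaging
import cv2
print(r.observe(), r.tcp_to_grasp)
for n in ["scene","top","wrist"]:
    d=imaging.get_image(n); cv2.imwrite(f"pics/{n}0.png",d["image"][:,:,::-1])
    print(n,{k:v for k,v in d.items() if k!="image"})
E
```

```text
pics
{'t': 0.0, 'joint_pos': array([-1.24800475e+00,  4.23852900e-01,  1.63074598e+00,  2.11477715e-05,
        1.08859008e+00, -1.90028597e-02]), 'joint_velocities': array([ 8.40332633e-05, -1.60519509e-04, -1.06355178e-03,  4.47986085e-04,
       -1.51979315e-03,  1.87464452e-03]), 'tau': array([-1.75926030e-03, -5.57383490e+01, -2.81741667e+01, -1.97263616e-04,
        7.36025395e-03,  1.69709989e-05]), 'ee_pos': array([ 0.20933105, -0.58828901,  0.23051617]), 'eef_rot': array([ 0.12017291, -0.12033061,  0.69736531, -0.69624754]), 'force': array([ 0.40622743,  0.88132024, -0.77529163]), 'ft_torque': array([-0.02016521, -0.01492511,  0.00727533]), 'finger_gap': 0.08532368434904493} -0.0187
scene {'camera_matrix': array([[449.95985019,   0.        , 327.77414156],
       [  0.        , 449.95985019, 234.09459012],
       [  0.        ,   0.        ,   1.        ]]), 'k1': 0.007199213161262917, 'rvec': array([ 2.49157681,  0.84535535, -0.22607805]), 'tvec': array([-0.41952158, -0.24895059,  1.09963491])}
top {'camera_matrix': array([[445.43776283,   0.        , 323.45472276],
       [  0.        , 445.43776283, 244.79294143],
       [  0.        ,   0.        ,   1.        ]]), 'k1': -0.11175705631799121, 'rvec': array([ 2.11329865, -2.16140764,  0.17579111]), 'tvec': array([0.00771385, 0.53609687, 0.85355056])}
wrist {'camera_matrix': array([[378.38838887,   0.        , 325.42112154],
       [  0.        , 378.38838887, 240.55265148],
       [  0.        ,   0.        ,   1.        ]]), 'k1': -0.005174960760746734, 'mount': array([[-2.65959472e-04,  9.60498469e-01,  2.78285143e-01,
        -7.16577119e-02],
       [ 1.36144155e-04, -2.78285115e-01,  9.60498504e-01,
        -1.42357902e-01],
       [ 9.99999955e-01,  2.93340571e-04, -5.67536902e-05,
         5.02231096e-05],
       [ 0.00000000e+00,  0.00000000e+00,  0.00000000e+00,
         1.00000000e+00]])}
```

View pics/top0.png

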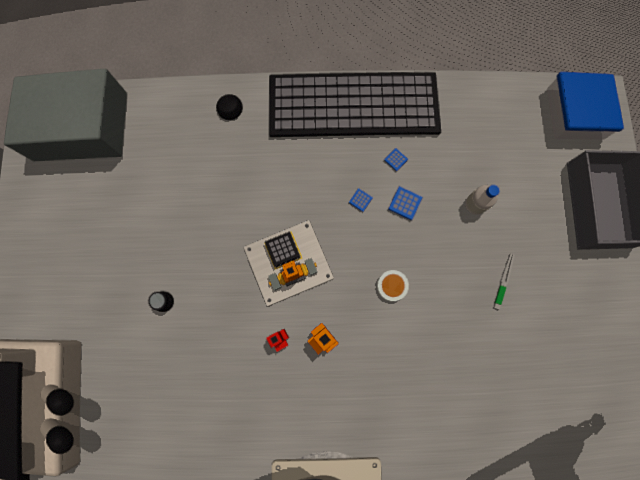

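View pics/scene0.png

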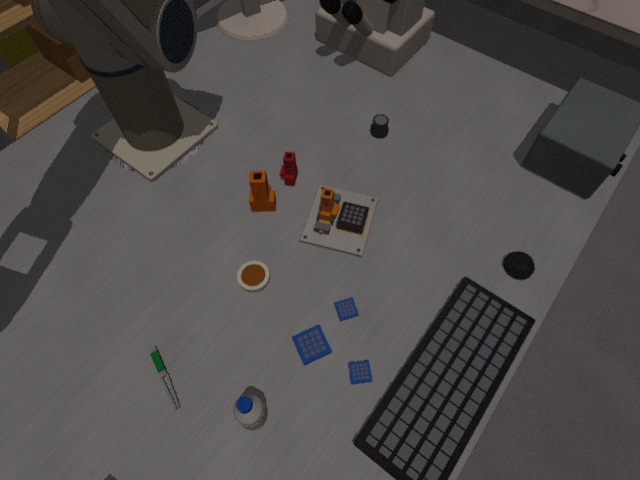

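View pics/wrist0.png

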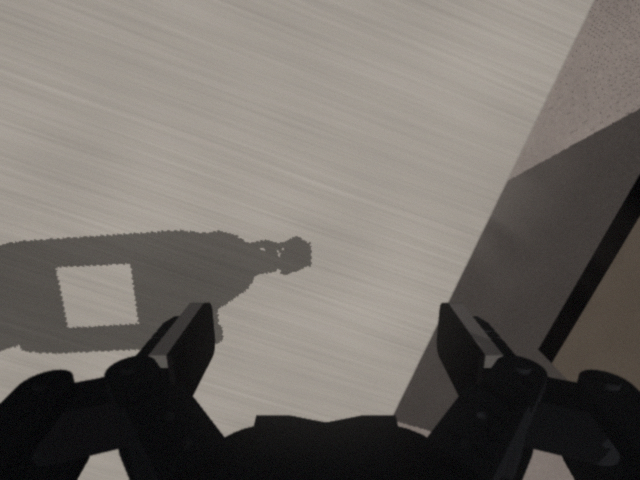

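The top view shows the jig at about (288,263), the black pile at (283,248) and the block at (291,270). There are three blue trays, at (405,203), (361,200) and (396,160), the first one larger. The red and larger orange decoys stand nearer the robot. Next I measure the trays.

```bash
cat > h.py <<'E'
import numpy as np, cv2
from scipy.spatial.transform import Rotation as R
from plant import r, imaging
def getcam(n):
    s=r.observe(); d=imaging.get_image(n); K=d["camera_matrix"]
    if n=="wrist":
        q=s["eef_rot"]; Rt=R.from_quat([q[1],q[2],q[3],q[0]]).as_matrix()
        M=d["mount"]; Rc=Rt@M[:3,:3]; C=s["ee_pos"]+Rt@M[:3,3]
    else:
        Rw=cv2.Rodrigues(d["rvec"])[0]; Rc=Rw.T; C=-Rw.T@d["tvec"]
    return dict(img=d["image"],K=K,k1=d["k1"],Rc=Rc,C=C,s=s)
def rays(c,uv):
    uv=np.atleast_2d(uv).astype(float)
    p=cv2.undistortPoints(uv.reshape(-1,1,2),c["K"],np.array([c["k1"],0,0,0,0.])).reshape(-1,2)
    return np.c_[p,np.ones(len(p))]@c["Rc"].T
def onplane(c,uv,z):
    d=rays(c,uv); return c["C"]+d*((z-c["C"][2])/d[:,2])[:,None]
def proj(c,P):
    P=np.atleast_2d(P).astype(float); rv=cv2.Rodrigues(c["Rc"].T)[0]
    return cv2.projectPoints(P,rv,-c["Rc"].T@c["C"],c["K"],np.array([c["k1"],0,0,0,0.]))[0].reshape(-1,2)
def hsv(c): return cv2.cvtColor(c["img"],cv2.COLOR_RGB2HSV)
def contours(mask,amin=60):
    mask=cv2.morphologyEx(mask,cv2.MORPH_CLOSE,np.ones((5,5),np.uint8))
    cs=cv2.findContours(mask,cv2.RETR_EXTERNAL,cv2.CHAIN_APPROX_NONE)[0]
    return [k[:,0,:] for k in cs if cv2.contourArea(k)>amin]
def rect(c,k,z):
    P=onplane(c,k,z)[:,:2]; ((x,y),(w,h),a)=cv2.minAreaRect((P*1000).astype(np.float32))
    return np.round([x,y,w,h,a],1)
def show(c,name,pts=None,box=None,sc=1):
    im=c["img"][:,:,::-1].copy()
    if pts is not None:
        for p in pts: cv2.circle(im,tuple(int(round(v)) for v in p),2,(255,0,255),1)
    if box: im=im[box[1]:box[3],box[0]:box[2]]
    im=cv2.resize(im,None,fx=sc,fy=sc,interpolation=cv2.INTER_CUBIC); cv2.imwrite("pics/"+name,im)
BLUE=((95,110,40),(130,255,255)); ORG=((5,150,90),(20,255,255))
E
python3 - <<'E'
from h import *
for n in ["top","scene"]:
    c=getcam(n); h=hsv(c)
    for nm,(a,b) in (("blue",BLUE),("org",ORG)):
        for k in contours(cv2.inRange(h,a,b)):
            print(n,nm,k.mean(0).round(),len(k),rect(c,k,0.012 if nm=="blue" else 0.03))
    if n=="top": show(c,"top1.png",box=(230,140,430,310),sc=4)
    else: show(c,"scene1.png",box=(230,140,400,390),sc=2.4)
E
```

```text
top blue [360. 200.] 53 [636.5 -84.9  36.5  37.7  54.2]
top blue [405. 203.] 88 [ 628.  -180.1   55.    57.2   62.6]
top blue [492. 191.] 32 [ 651.3 -373.7   22.9   28.2   41.9]
top blue [396. 159.] 48 [ 726.7 -165.3   35.7   38.4   44.5]
top blue [589. 102.] 220 [ 8.700e+02 -6.377e+02  1.493e+02  1.529e+02  6.000e-01]
top org [322. 339.] 74 [346.9   4.8  52.9  45.1  37.6]
top org [393. 285.] 60 [ 451.9 -142.2   42.9   42.5   88.5]
top org [291. 271.] 86 [486.7  62.4  38.6  62.5  20.2]
scene blue [244. 404.] 43 [ 603.3 -334.6   26.4   24.3   37.4]
scene blue [360. 372.] 80 [ 728.7 -168.3   37.1   37.5   44.4]
scene blue [311. 344.] 106 [ 629.9 -182.1   55.4   56.6   62.7]
scene blue [346. 308.] 68 [639.6 -88.2  37.   37.4  54.5]
scene org [253. 275.] 61 [ 459.  -148.3   42.7   43.    41.5]
scene org [329. 213.] 69 [487.6  56.6  30.8  59.5   3.9]
scene org [327. 193.] 36 [455.7  92.8  23.5  25.5  22.6]
scene org [257. 176.] 50 [305.1  34.6  34.   30.4  37.6]
```

```bash
sleep 0; ls pics
```

```text
scene0.png
scene1.png
top0.png
top1.png
wrist0.png
```

View pics/top1.png

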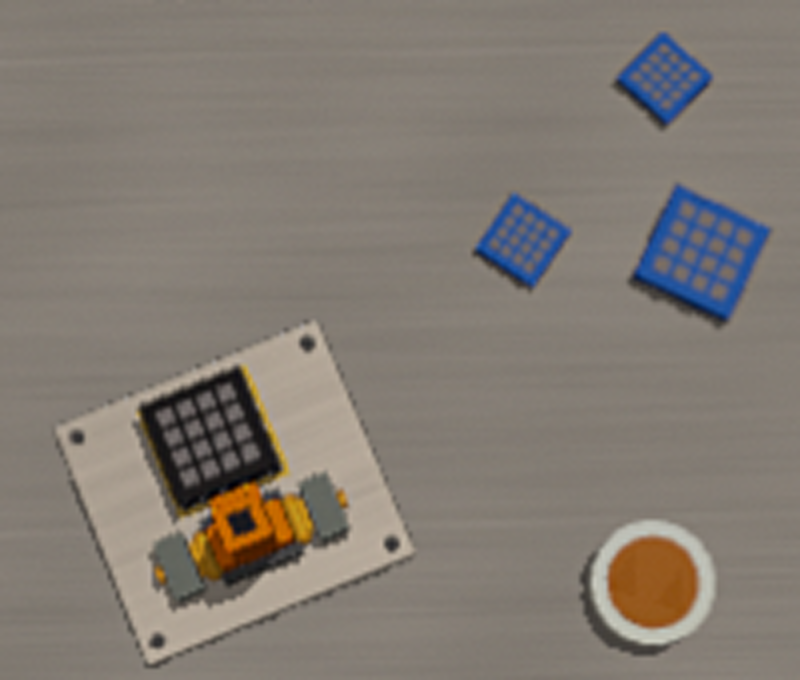

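View pics/scene1.png

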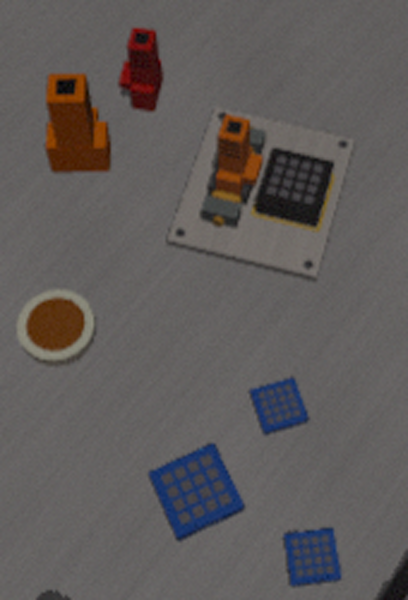

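The large blue tray measures 56 mm, centred at about (0.629,-0.181), so it is the one meant. The block in the jig is the smaller orange one. Next comes the jig, pile and block in detail.

```bash
python3 - <<'E'
from h import *
for n in ["top","scene"]:
    c=getcam(n); h=hsv(c); g=cv2.cvtColor(c["img"],cv2.COLOR_RGB2GRAY)
    x0,y0,x1,y1=(235,210,345,315) if n=="top" else (295,180,385,260)
    m=np.zeros_like(g); sub=h[y0:y1,x0:x1]
    # black pile top
    blk=cv2.inRange(g,0,48); mm=m.copy(); mm[y0:y1,x0:x1]=blk[y0:y1,x0:x1]
    for k in contours(mm,40): print(n,"black",k.mean(0).round(),len(k),rect(c,k,0.034))
    pg=int(np.median(g[y0:y1,x0:x1])); print("med",pg, "bench", g[y0,x0])
    yl=cv2.inRange(h,(20,140,90),(32,255,255)); mm=m.copy(); mm[y0:y1,x0:x1]=yl[y0:y1,x0:x1]
    for k in contours(mm,10): print(n,"yel",k.mean(0).round(),len(k),rect(c,k,0.01))
    t=(g[y0,x0].astype(int)+pg)//2+5
    w=cv2.inRange(g,int(t),255); mm=m.copy(); mm[y0:y1,x0:x1]=w[y0:y1,x0:x1]
    ks=contours(mm,300)
    for k in ks: print(n,"plate",t,k.mean(0).round(),len(k),rect(c,cv2.convexHull(k)[:,0],0.01))
    show(c,n+"2.png",box=(x0,y0,x1,y1),sc=6)
E
```

```text
top black [293. 277.] 57 [473.4  53.9  35.6  34.9  85. ]
top black [282. 249.] 97 [529.8  80.1  57.2  55.1  21.3]
med 126 bench 127
top yel [281. 278.] 23 [473.2  86.1  21.7   8.7  19.9]
top yel [304. 269.] 23 [491.3  36.2  21.1   9.2  17.4]
top plate 131 [293. 272.] 349 [493.3  57.6 169.1 187.   21.4]
scene black [341. 213.] 155 [511.7  71.1 110.1  77.6  13.4]
med 97 bench 37
scene plate 72 [340. 220.] 335 [507.7  71.1 200.4 199.9  37.5]
```

```bash
ls pics | wc -l
```

```text
7
```

View pics/top2.png

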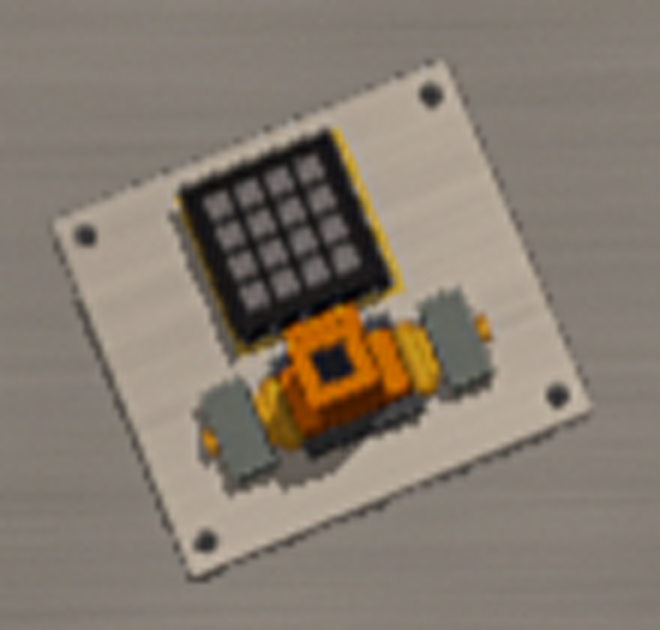

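View pics/scene2.png

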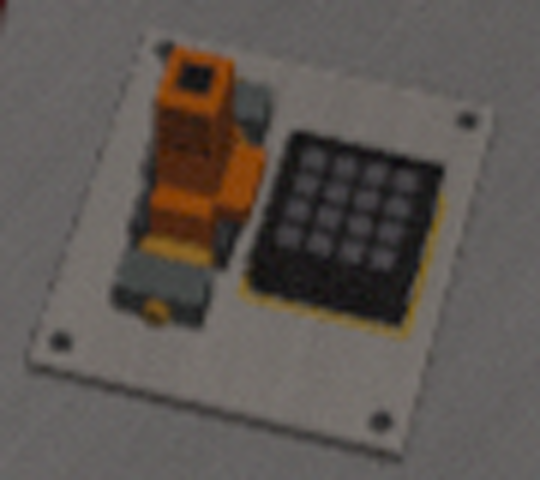

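The zooms show the plate corners, the hole centres, the tray-mid corners and the block-top square. I cast rays from those in both views.

```bash
cat >> h.py <<'E'
def unz(p,off,sc): return (np.array(p,float)+0.5)/sc-0.5+np.array(off)
def info(nm,P):
    P=P[:,:2]*1000; c=P.mean(0); e=np.roll(P,-1,0)-P
    a=(np.degrees(np.arctan2(e[:,1],e[:,0])))%90
    print(nm,"ctr",c.round(1),"edges",np.linalg.norm(e,axis=1).round(1),"ang",a.round(1))
E
python3 - <<'E'
from h import *
T=getcam("top"); S=getcam("scene")
D={"plate":(0.01,[(53,220),(443,62),(592,408),(195,580)],[(147,32),(492,108),(402,457),(30,365)]),
"holes":(0.01,[(86,236),(431,95),(557,396),(206,542)],[(165,49),(467,120),(381,421),(60,342)]),
"mid":(0.034,[(182,186),(333,130),(395,285),(245,345)],[(294,131),(443,167),(413,285),(256,245)]),
"btop":(0.091,[(288,335),(352,312),(379,373),(312,401)],[(171,46),(234,58),(222,108),(158,97)]),}
for k,(z,a,b) in D.items():
    info("top "+k,onplane(T,unz(a,(235,210),6),z)); info("scn "+k,onplane(S,unz(b,(295,180),6),z))
E
python3 - <<'E'
from h import *
s=r.observe(); q=s["eef_rot"]; print(R.from_quat([q[1],q[2],q[3],q[0]]).as_matrix().round(3))
E
```

```text
top plate ctr [506.7  70.1] edges [147.3 132.5 148.3 135.2] ang [21.2 21.8 22.2 21.4]
scn plate ctr [507.6  67.6] edges [131.5 149.4 132.5 148.1] ang [22.3 22.5 21.8 22.1]
top holes ctr [506.6  70.3] edges [130.2 114.7 130.4 114.8] ang [21.3 21.3 21.4 21.2]
scn holes ctr [506.3  69.6] edges [115.2 130.1 115.1 130.8] ang [21.4 21.5 21.8 21.6]
top mid ctr [531.1  78.7] edges [54.8 57.6 54.4 58.9] ang [19.4 20.8 20.8 21.1]
scn mid ctr [532.5  81.8] edges [54.3 50.1 55.9 49.6] ang [21.2 23.  20.7 21.1]
top btop ctr [483.8  60. ] edges [21.4 21.2 22.8 22.3] ang [18.7 22.9 21.6 19.3]
scn btop ctr [480.9  60.2] edges [21.6 20.7 21.6 21.3] ang [24.3 26.1 25.7 26.1]
[[-0.942 -0.     0.335]
 [-0.335  0.    -0.942]
 [ 0.    -1.    -0.   ]]
```

Both views agree within about 2 mm. The jig yaw is about 21.4°, the block top about (0.4825,0.060), and tray_mid about (0.5315,0.080). I move over the blue tray, shifting -0.532 in tool x and -0.243 in tool z, then turn the tool -43° about its y.

```bash
python3 -m inch '-0.0443 0 -0.0202 0 0 0 1;-0.0443 0 -0.0202 0 0 0 1;-0.0443 0 -0.0202 0 0 0 1;-0.0443 0 -0.0202 0 0 0 1;-0.0443 0 -0.0202 0 0 0 1' && python3 -m inch '-0.0443 0 -0.0202 0 0 0 1;-0.0443 0 -0.0202 0 0 0 1;-0.0443 0 -0.0202 0 0 0 1;-0.0443 0 -0.0202 0 0 0 1;-0.0443 0 -0.0202 0 0 0 1' && python3 -m inch '-0.0443 0 -0.0202 0 0 0 1;-0.0443 0 -0.0202 0 0 0 1;0 0.03 0 0 -8.6 0 1;0 0.03 0 0 -8.6 0 1;0 0 0 0 -8.6 0 1' && python3 -m inch '0 0 0 0 -8.6 0 1;0 0 0 0 -8.6 0 1;0 0 0 0 0 0 1'
```

```text
t: 1.08
ee_pos: [0.3854, -0.4183, 0.2315]
eef_rot: [-0.12, 0.12, -0.697, 0.697]
force: [0.4, -1.3, -0.4]
finger_gap: 0.0853
t: 1.7
ee_pos: [0.5603, -0.2488, 0.2315]
eef_rot: [-0.12, 0.12, -0.697, 0.697]
force: [0.1, 0.1, -0.0]
finger_gap: 0.0857
t: 2.33
ee_pos: [0.6274, -0.1814, 0.1683]
eef_rot: [0.273, -0.276, 0.653, -0.65]
force: [0.3, -1.0, -0.1]
finger_gap: 0.0859
t: 2.7
ee_pos: [0.6291, -0.1823, 0.1713]
eef_rot: [0.367, -0.367, 0.605, -0.604]
force: [-0.5, -0.8, 0.2]
finger_gap: 0.0855
```

```bash
python3 - <<'E'
from h import *
c=getcam("wrist"); s=c["s"]; q=s["eef_rot"]; print(s["ee_pos"],s["t"]); M=R.from_quat([q[1],q[2],q[3],q[0]]).as_matrix(); print("zyaw",np.degrees(np.arctan2(M[1,2],M[0,2])))
for k in contours(cv2.inRange(hsv(c),*BLUE),500): print(k.mean(0).round(),rect(c,k,.012))
show(c,"w1.png")
E
```

```text
[ 0.62912274 -0.18225912  0.17128856] 2.7
zyaw -27.49507941634646
[324. 218.] [ 629.5 -180.2   56.    55.4   62.6]
[427. 146.] [ 727.6 -165.8   35.9   35.6   44.7]
[277. 105.] [639.1 -86.2  36.4  36.8  54.5]
```

View pics/w1.png

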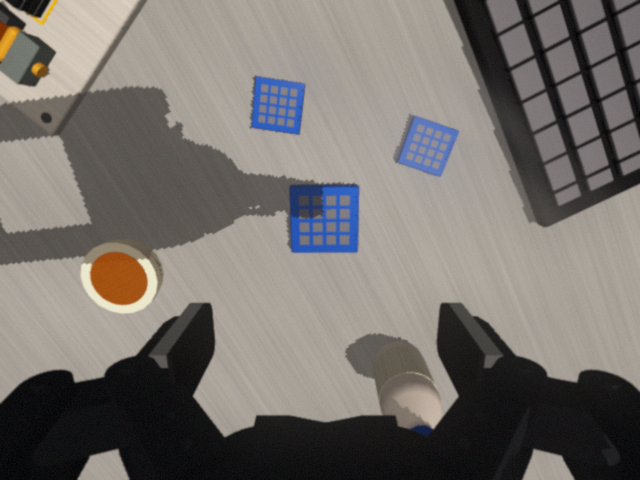

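The wrist view confirms the tray at pixel (324,218), so (0.6295,-0.180), with sides at 62.6° and 56 mm long. I correct, descend part-way and half close to see how far back the finger tips stand.

```bash
python3 -m inch '-0.002 0.03 -0.0006 0 0 0 0.5;0 0.03 0 0 0 0 0.5;0 0.03 0 0 0 0 0.5;0 0.03 0 0 0 0 0.5;0 0 0 0 0 0 0.5' 30; python3 - <<'E'
from h import *
c=getcam("wrist"); s=c["s"]; print(s["ee_pos"],s["finger_gap"])
for k in contours(cv2.inRange(hsv(c),*BLUE),500): print(k.mean(0).round(),rect(c,k,.012))
show(c,"w2.png")
E
```

```text
t: 3.38
ee_pos: [0.6277, -0.1796, 0.0491]
eef_rot: [0.365, -0.368, 0.606, -0.603]
force: [-0.3, -0.3, 0.3]
finger_gap: 0.064
[ 0.62766847 -0.17962642  0.04905397] 0.06397346892488508
[328. 271.] [ 630.2 -179.4   56.8   55.3   62.6]
[500. 158.] [ 727.  -165.2   35.9   36.5   44.7]
[251.  90.] [639.5 -86.6  36.1  36.6  54.6]
```

View pics/w2.png

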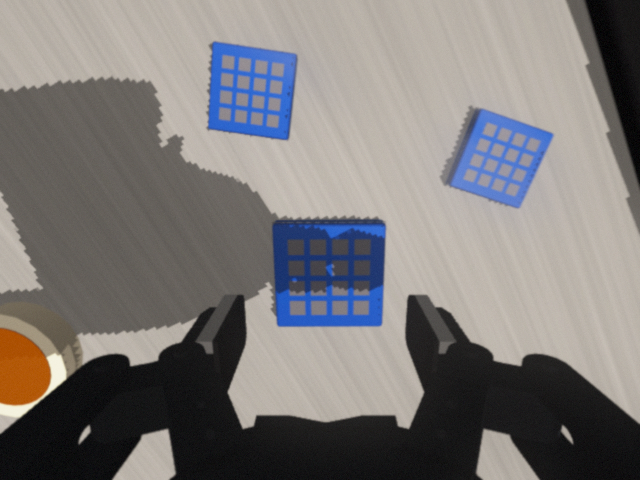

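```bash
python3 - <<'E'
from h import *
d=imaging.get_image("wrist"); M=d["mount"];K=d["camera_matrix"]
def tip(u,v,g,side):
    p=np.array([(u-K[0,2])/K[0,0],(v-K[1,2])/K[1,1],1.])
    w=M[:3,:3]@p; o=M[:3,3]; t=(side*g/2-o[2])/w[2]; return (o+t*w)*1000
for a in [(244,295,.064,-1),(407,295,.064,1),(213,305,.0855,-1),(440,304,.0855,1)]: print(a,tip(*a).round(1))
E
```

```text
(244, 295, 0.064, -1) [ -8.1  -2.5 -32. ]
(407, 295, 0.064, 1) [-10.9  -8.7  32. ]
(213, 305, 0.0855, -1) [ -6.7  -8.8 -42.8]
(440, 304, 0.0855, 1) [-10.4 -15.5  42.8]
```

```bash
python3 -m inch '0 0 0 0 0 0 0.5;0 0 0 0 0 0 0.5'; python3 - <<'E'
from h import *
c=getcam("wrist"); s=c["s"]; print(s["ee_pos"],s["finger_gap"])
for k in contours(cv2.inRange(hsv(c),*BLUE),500): print(k.mean(0).round(),rect(c,k,.012))
E
```

```text
t: 3.72
ee_pos: [0.6303, -0.1805, 0.0527]
eef_rot: [-0.368, 0.367, -0.604, 0.605]
force: [0.1, 0.0, -0.2]
finger_gap: 0.0643
[ 0.63030335 -0.18047275  0.05269656] 0.06429152727058063
[322. 271.] [ 629.9 -179.6   56.8   55.2   62.6]
[490. 159.] [ 726.8 -165.2   35.8   36.4   44.8]
[246.  92.] [639.4 -86.6  36.1  36.6  54.5]
```

```bash
python3 -m inch '-0.0006 0.02 0 0 0 0 0.5;0 0.02 0 0 0 0 0.5;0 0.01 0 0 0 0 0.5;0 0.002 0 0 0 0 0.5;0 0 0 0 0 0 0.5' && python3 -m inch '0 0 0 0 0 0 0.3;0 0 0 0 0 0 0.3;0 0 0 0 0 0 0.2;0 0 0 0 0 0 0.2' 30; python3 - <<'E'
from h import *
c=getcam("wrist"); print(c["s"]["ee_pos"],c["s"]["force"],c["s"]["finger_gap"]); show(c,"w3.png")
E
```

```text
t: 4.4
ee_pos: [0.6298, -0.1797, -0.0009]
eef_rot: [0.367, -0.367, 0.604, -0.604]
force: [0.2, 0.1, 0.5]
finger_gap: 0.0645
t: 4.9
ee_pos: [0.6302, -0.1798, -0.0]
eef_rot: [-0.367, 0.367, -0.604, 0.604]
force: [-1.4, -0.5, 5.6]
finger_gap: 0.0548
[ 6.30174132e-01 -1.79807726e-01 -2.94987474e-05] [-1.4084501  -0.45673432  5.58296754] 0.05481766038269973
```

View pics/w3.png

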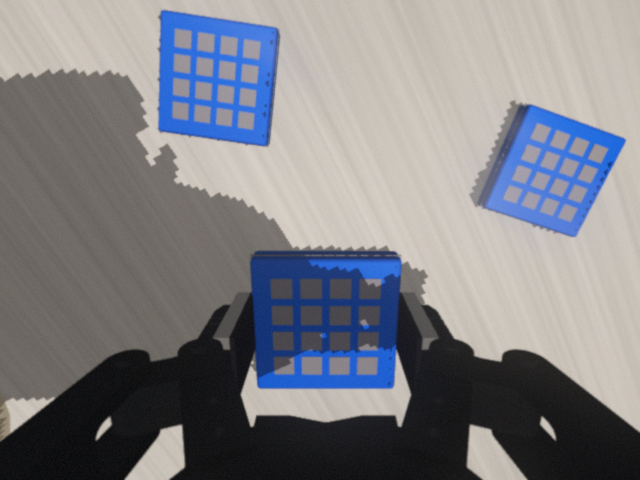

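The tray is gripped with a 54.8 mm gap and sits centred between the pads. I lift it and carry it over the pile.

```bash
python3 -m inch '0 -0.02 0 0 0 0 -0.2;0 -0.035 0 0 0 0 -0.2;0 -0.05 0 0 0 0 -0.2;0 -0.045 0 0 0 0 -0.2;0 0 0 0 0 0 -0.2' 40 && python3 -m inch '-0.0309 0 -0.0345 0 0 0 -0.2;-0.0309 0 -0.0345 0 0 0 -0.2;-0.0309 0 -0.0345 0 0 0 -0.2;-0.0309 0 -0.0345 0 0 0 -0.2;-0.0309 0 -0.0345 0 0 0 -0.2' && python3 -m inch '-0.0309 0 -0.0345 0 0 0 -0.2;0 0 0 0 8.22 0 -0.2;0 0 0 0 8.22 0 -0.2;0 0 0 0 8.22 0 -0.2;0 0 0 0 8.22 0 -0.2' && python3 -m inch '0 0 0 0 8.22 0 -0.2;0 0 0 0 0 0 -0.2;0 0 0 0 0 0 -0.2'; python3 - <<'E'
from h import *
c=getcam("wrist"); s=c["s"]; q=s["eef_rot"]; print(s["ee_pos"],s["t"],s["finger_gap"],s["force"]); M=R.from_quat([q[1],q[2],q[3],q[0]]).as_matrix(); print("zyaw",np.degrees(np.arctan2(M[1,2],M[0,2])),M.round(3))
show(c,"w4.png")
E
```

```text
t: 5.58
ee_pos: [0.6325, -0.1805, 0.1548]
eef_rot: [-0.369, 0.365, -0.602, 0.607]
force: [-0.7, 0.2, -1.4]
finger_gap: 0.0548
t: 6.2
ee_pos: [0.5464, 0.0382, 0.1489]
eef_rot: [0.367, -0.368, 0.604, -0.604]
force: [-0.4, 0.9, -0.9]
finger_gap: 0.0548
t: 6.82
ee_pos: [0.5306, 0.0802, 0.1489]
eef_rot: [0.179, -0.18, 0.684, -0.684]
force: [-0.3, 0.0, -0.6]
finger_gap: 0.0544
t: 7.2
ee_pos: [0.5311, 0.0802, 0.1491]
eef_rot: [0.133, -0.133, 0.695, -0.695]
force: [-0.4, 0.0, -1.1]
finger_gap: 0.0548
[0.53105934 0.08017269 0.14911955] 7.2 0.05484907869697193 [-0.44651493  0.03466213 -1.07728784]
zyaw -68.36053315728849 [[-0.93  -0.001  0.369]
 [-0.369 -0.    -0.93 ]
 [ 0.001 -1.    -0.   ]]
```

View pics/w4.png

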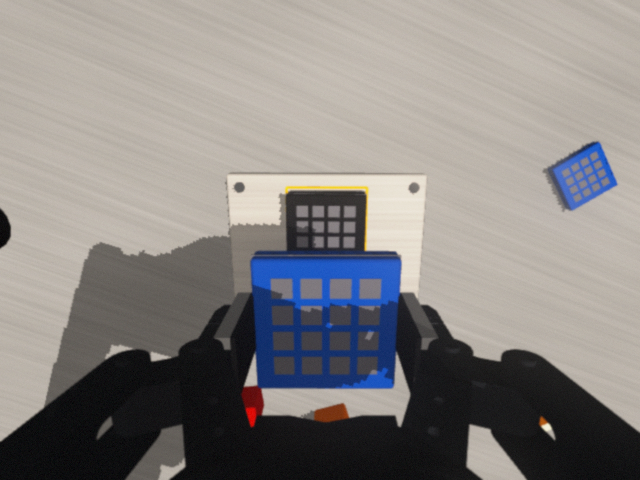

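The wrist view shows the blue tray held level and centred at column 326, with the pile's far edge behind it centred at column 327. I zoom for the offset along tool x.

```bash
python3 - <<'E'
from h import *
c=getcam("wrist"); show(c,"w5.png",box=(220,165,440,310),sc=3.6)
d=imaging.get_image("wrist"); Mt=d["mount"]; K=d["camera_matrix"]
def pr(p):
    q=np.linalg.inv(Mt)@np.r_[np.array(p)/1000,1]; q=q[:3]/q[2]; return (K@q)[:2].round(1)
for nm,y in (("top",-12),("bot",0)):
    print(nm,[pr((x,y,z)) for x in(-28,28) for z in (-28,28)])
E
```

```text
top [array([248.1, 256.1]), array([402.3, 256.2]), array([255.9, 387.6]), array([394.5, 387.6])]
bot [array([254.1, 246.4]), array([396.4, 246.5]), array([260.8, 369.6]), array([389.6, 369.6])]
```

View pics/w5.png

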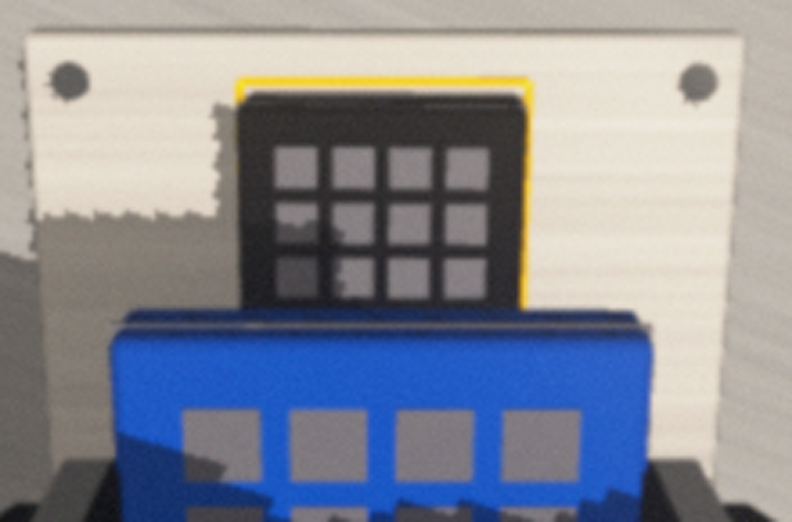

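```bash
python3 - <<'E'
from h import *
d=imaging.get_image("wrist"); Mt=d["mount"]; K=d["camera_matrix"]
def at(u,v,y):
    w=Mt[:3,:3]@np.array([(u-K[0,2])/K[0,0],(v-K[1,2])/K[1,1],1.]); o=Mt[:3,3]; return ((o+w*(y/1000-o[1])/w[1])*1000).round(2)
for y in (-12,-10,-8): print("blue",y,at(326.1,257.2,y), "near",at(326.5,387.5,y))
for y in (113,115,117): print("mid",y,at(326.3,194.7,y), "yellow(+24)", at(326.7,187,y+24))
print("plate top edge", at(0.5*(227+426),174,139))
E
```

```text
blue -12 [-27.59 -12.     0.32] near [ 27.94 -12.     0.53]
blue -10 [-26.91 -10.     0.33] near [ 29.47 -10.     0.54]
blue -8 [-26.24  -8.     0.33] near [31.   -8.    0.54]
mid 113 [-30.08 113.     0.66] yellow(+24) [-31.89 137.     1.  ]
mid 115 [-29.75 115.     0.66] yellow(+24) [-31.6  139.     1.01]
mid 117 [-29.42 117.     0.67] yellow(+24) [-31.32 141.     1.01]
plate top edge [-41.18 139.     0.85]
```

The blue tray is centred in the tool, and the pile sits at tool x of about -2.0 mm. I shift that much, descend to about 10 mm above the pile and check again.

```bash
python3 -m inch '-0.002 0.03 0.0003 0 0 0 -0.2;0 0.03 0 0 0 0 -0.2;0 0.03 0 0 0 0 -0.2;0 0.014 0 0 0 0 -0.2;0 0 0 0 0 0 -0.2' && python3 -m inch '0 0 0 0 0 0 -0.2;0 0 0 0 0 0 -0.2'; python3 - <<'E'
from h import *
c=getcam("wrist"); print(c["s"]["ee_pos"],c["s"]["force"]); show(c,"w6.png",box=(220,200,440,345),sc=3.6)
c=getcam("scene"); show(c,"s6.png",box=(265,140,415,260),sc=5)
E
```

```text
t: 8.02
ee_pos: [0.5329, 0.0806, 0.0447]
eef_rot: [0.131, -0.132, 0.695, -0.695]
force: [-0.3, 0.0, -0.3]
finger_gap: 0.0549
t: 8.28
ee_pos: [0.5342, 0.0808, 0.0464]
eef_rot: [-0.133, 0.131, -0.695, 0.695]
force: [-0.2, -0.7, -1.1]
finger_gap: 0.0549
[0.53418343 0.0807776  0.04640333] [-0.19596232 -0.71547233 -1.08809952]
```

View pics/w6.png

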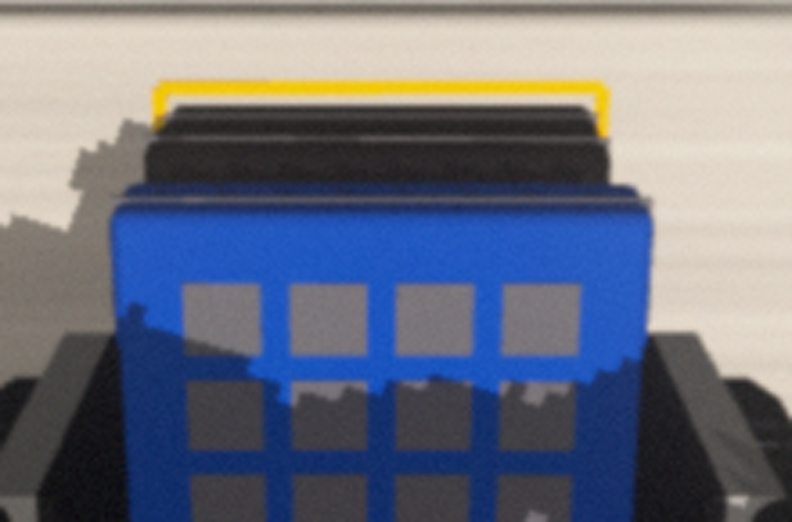

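View pics/s6.png

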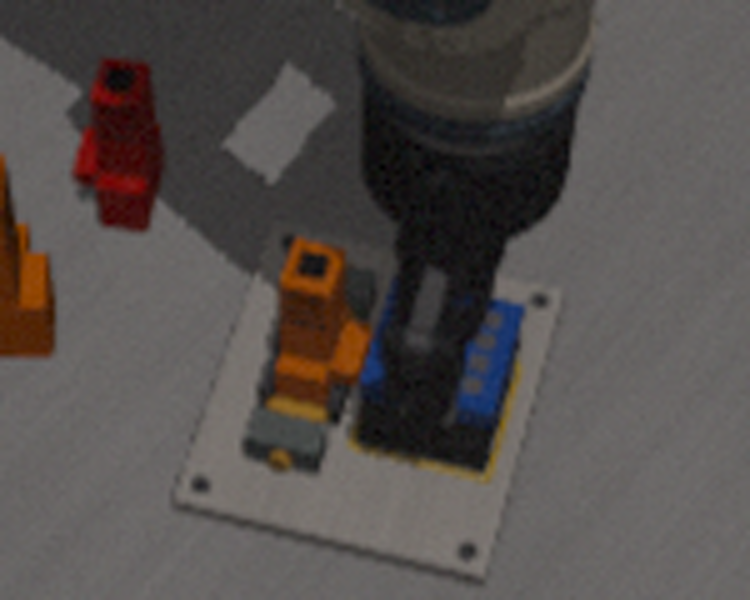

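```bash
python3 - <<'E'
from h import *
d=imaging.get_image("wrist"); Mt=d["mount"]; K=d["camera_matrix"]
def at(u,v,y):
    w=Mt[:3,:3]@np.array([(u-K[0,2])/K[0,0],(v-K[1,2])/K[1,1],1.]); o=Mt[:3,3]; return ((o+w*(y/1000-o[1])/w[1])*1000).round(2)
f=lambda x,y:unz((x,y),(220,200),3.6)
print("blue",at(*f(382,208),-12))
for y in (11,12.5,14): print("mid",y,at(*f(377,143),y),at(*f(146,155),y),at(*f(608,155),y)); print("low bottom/top", at(*f(380,116),y+12)); print("yellow",at(*f(381,87),y+24))
E
```

```text
blue [-27.51 -12.     0.2 ]
mid 11 [-27.75  11.    -0.37] [-26.27  11.   -27.5 ] [-26.29  11.    26.74]
low bottom/top [-27.84  23.    -0.03]
yellow [-28.67  35.     0.09]
mid 12.5 [-27.32  12.5   -0.38] [-25.83  12.5  -27.76] [-25.85  12.5   27.01]
low bottom/top [-27.44  24.5   -0.03]
yellow [-28.31  36.5    0.09]
mid 14 [-26.89  14.    -0.38] [-25.39  14.   -28.03] [-25.4   14.    27.27]
low bottom/top [-27.04  26.    -0.03]
yellow [-27.94  38.     0.09]
```

Along tool x the trays align within 0.3 mm, and tool z needs -0.5 mm. I lower slowly onto the pile.

```bash
python3 -m inch '0 0.004 -0.0005 0 0 0 -0.2;0 0.004 0 0 0 0 -0.2;0 0.002 0 0 0 0 -0.2;0 0 0 0 0 0 -0.2;0 0 0 0 0 0 -0.2' && python3 -m inch '0 0.001 0 0 0 0 -0.2;0 0 0 0 0 0 -0.2' &&  python3 -m inch '0 0.0007 0 0 0 0 -0.2;0 0 0 0 0 0 -0.2'
```

```text
t: 9.05
ee_pos: [0.5332, 0.0811, 0.0353]
eef_rot: [0.132, -0.132, 0.695, -0.695]
force: [-0.5, -0.9, -0.4]
finger_gap: 0.055
t: 9.3
ee_pos: [0.5332, 0.0811, 0.0343]
eef_rot: [0.132, -0.132, 0.695, -0.695]
force: [0.0, 0.4, -1.5]
finger_gap: 0.0544
t: 9.55
ee_pos: [0.5333, 0.0811, 0.0341]
eef_rot: [-0.132, 0.132, -0.695, 0.695]
force: [-1.1, -0.8, 5.2]
finger_gap: 0.0546
```

```bash
python3 -m inch '0 0 0 0 0 0 0.35;0 0 0 0 0 0 0.5;0 0 0 0 0 0 0.6;0 0 0 0 0 0 0.6'; python3 -m inch '0 -0.01 0 0 0 0 0.6;0 -0.03 0 0 0 0 0.6;0 -0.04 0 0 0 0 0.8;0 -0.04 0 0 0 0 0.8;0 0 0 0 0 0 0.8';python3 - <<'E'
from h import *
c=getcam("wrist"); s=c["s"]; print(s["ee_pos"]); show(c,"w7.png",box=(200,120,460,315),sc=3)
for k in contours(cv2.inRange(hsv(c),*BLUE),500): print(k.mean(0).round(),rect(c,k,.046))
c=getcam("top"); show(c,"t7.png",box=(235,210,345,315),sc=6)
E
```

```text
t: 10.05
ee_pos: [0.5331, 0.0811, 0.0335]
eef_rot: [0.132, -0.132, 0.695, -0.695]
force: [-0.8, -0.4, -0.6]
finger_gap: 0.0683
t: 10.68
ee_pos: [0.5355, 0.0814, 0.1574]
eef_rot: [-0.134, 0.129, -0.695, 0.695]
force: [-0.2, 0.1, 0.6]
finger_gap: 0.0767
[0.53548519 0.08142551 0.15738151]
[324. 241.] [532.5  81.   55.3  55.   21.5]
[574. 181.] [633.8 -59.3  33.   32.1  54.6]
```

View pics/w7.png

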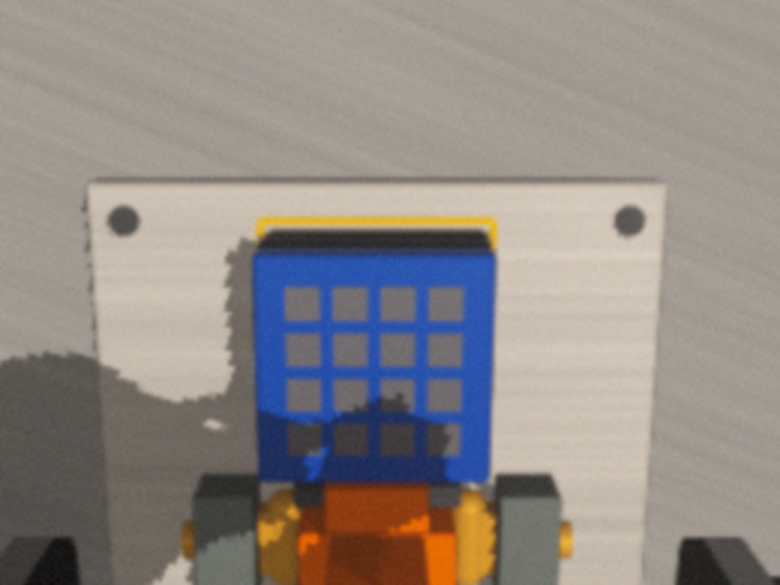

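View pics/t7.png

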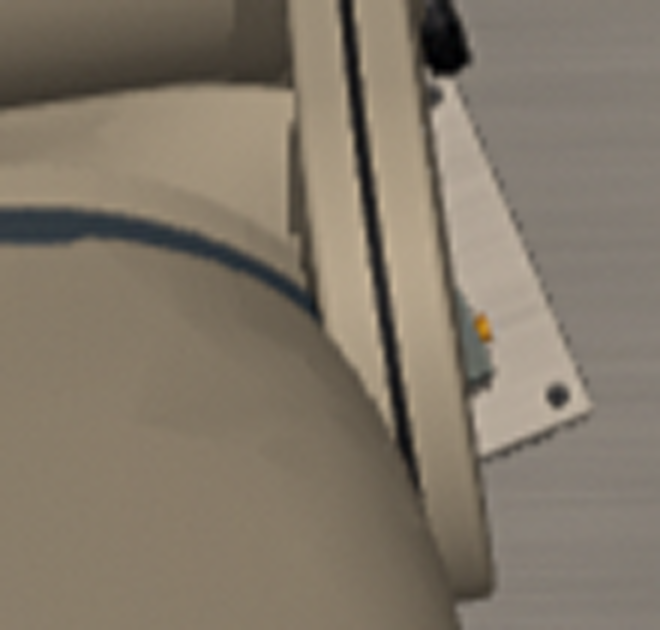

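The wrist picture shows the blue tray square on the pile, with sides flush at zoom columns 255–495 and yaw 21.5°. I now move back 55 mm along the jig x to above the block.

```bash
python3 -m inch '0.02 0 0 0 0 0 0.8;0.02 0 0 0 0 0 0.8;0.015 0 0 0 0 0 0.7;0 0 0 0 0 0 0.6;0 0 0 0 0 0 0.6'; python3 -m inch '0 0 0 0 0 0 0.6;0 0 0 0 0 0 0.6';python3 - <<'E'
from h import *
c=getcam("wrist"); s=c["s"]; q=s["eef_rot"]; print(s["ee_pos"]); M=R.from_quat([q[1],q[2],q[3],q[0]]).as_matrix(); print("zyaw",np.degrees(np.arctan2(M[1,2],M[0,2])),M.round(3))
show(c,"w8.png",box=(200,100,440,280),sc=3.3)
E
```

```text
t: 11.4
ee_pos: [0.4827, 0.0611, 0.1536]
eef_rot: [0.132, -0.132, 0.695, -0.695]
force: [0.4, -0.2, -0.5]
finger_gap: 0.0688
t: 11.65
ee_pos: [0.4824, 0.0611, 0.1536]
eef_rot: [-0.132, 0.132, -0.695, 0.695]
force: [0.0, -0.9, -0.8]
finger_gap: 0.0684
[0.48241499 0.06113868 0.15361225]
zyaw -68.50737082904436 [[-0.93   0.     0.366]
 [-0.366  0.    -0.93 ]
 [-0.    -1.     0.   ]]
```

View pics/w8.png

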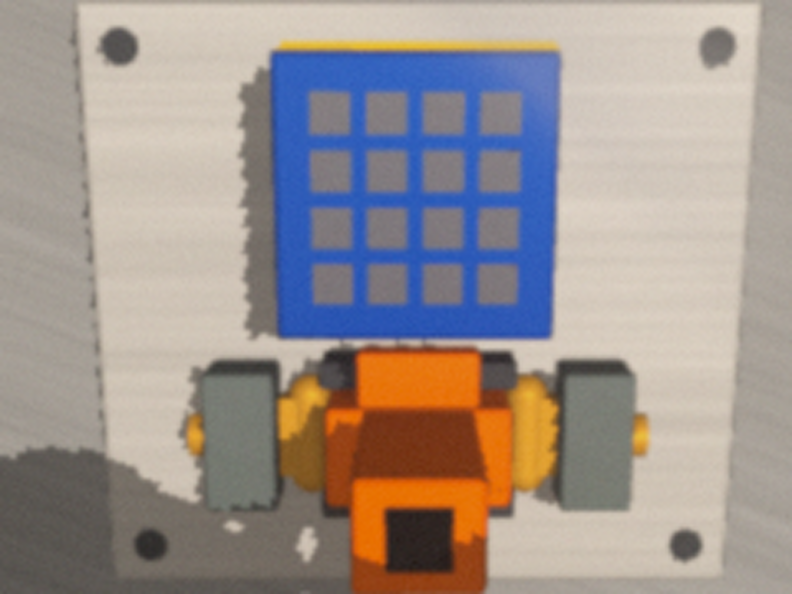

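The block top is centred at column 327.1, so I shift +0.7 mm in tool z and +1.5 mm in tool x. I descend to TCP z of about 0.052 and close.

```bash
python3 -m inch '0.0015 0.03 0.0007 0 0 0 0.4;0 0.03 0 0 0 0 0.3;0 0.025 0 0 0 0 0.2;0 0.0165 0 0 0 0 0;0 0 0 0 0 0 0'; python3 -m inch '0 0 0 0 0 0 -0.25;0 0 0 0 0 0 -0.25;0 0 0 0 0 0 -0.25';python3 - <<'E'
from h import *
c=getcam("wrist"); s=c["s"]; print(s["ee_pos"],s["finger_gap"],s["force"]); 
show(c,"w9.png",box=(200,200,440,380),sc=3.3)
E
```

```text
t: 12.32
ee_pos: [0.4803, 0.0598, 0.0513]
eef_rot: [0.131, -0.133, 0.695, -0.695]
force: [-0.8, -0.6, 0.6]
finger_gap: 0.0427
t: 12.7
ee_pos: [0.4813, 0.0598, 0.0528]
eef_rot: [-0.132, 0.131, -0.695, 0.695]
force: [-0.3, -0.1, -0.5]
finger_gap: 0.0323
[0.48132236 0.05982942 0.05279023] 0.03225518076791016 [-0.25566744 -0.07357205 -0.46278249]
```

View pics/w9.png

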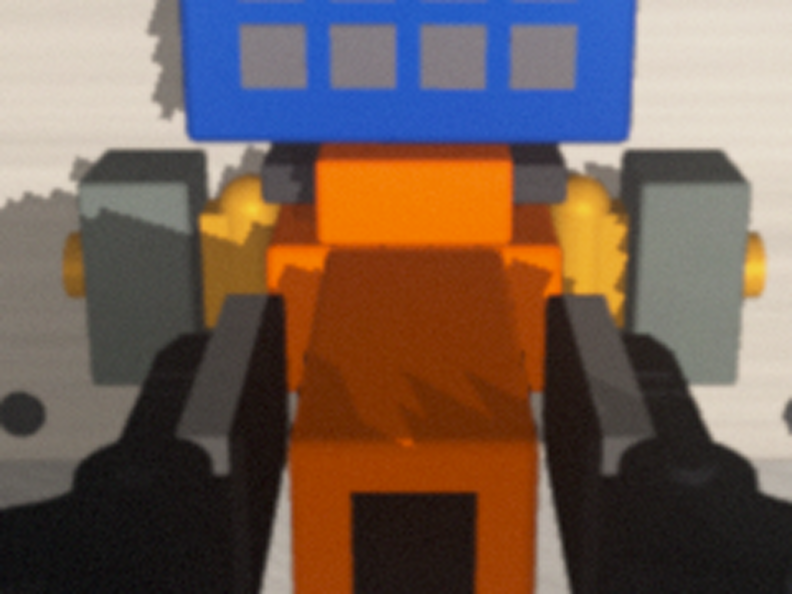

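The fingers straddle the block symmetrically, with the top at columns 293–538 and the pads at 285 and 548. I close at 100 N.

```bash
python3 -m inch '0 0 0 0 0 0 -0.7;0 0 0 0 0 0 -0.7;0 0 0 0 0 0 -0.7;0 0 0 0 0 0 -0.7' 100;python3 - <<'E'
from h import *
s=r.observe(); q=s["eef_rot"]; M=R.from_quat([q[1],q[2],q[3],q[0]]).as_matrix(); print(s["ee_pos"],s["finger_gap"],"Ftool",M.T@s["force"],"T",M.T@s["ft_torque"],M.round(4))
E
```

```text
t: 13.25
ee_pos: [0.4811, 0.0599, 0.0527]
eef_rot: [0.132, -0.132, 0.695, -0.695]
force: [-0.5, 0.0, 6.9]
finger_gap: 0.0232
[0.48113582 0.05985932 0.0527334 ] 0.023239157404196437 Ftool [ 0.46037714 -6.9484389  -0.21800875] T [-0.07106247  0.0286321  -0.18915325] [[-9.305e-01  7.000e-04  3.662e-01]
 [-3.662e-01  1.000e-04 -9.305e-01]
 [-7.000e-04 -1.000e+00  1.000e-04]]
```

Gripped: the gap is 23.2 mm and side forces are near zero. Now I work out the tool-frame rows for the rocking. The turn is about tool x, left is positive, pivoting at the jaw noses, with the underside centre rising about 2 mm a swing.

```bash
cat > rock.py <<'E'
import numpy as np
H=42.7
def tcp(th,zb):
    t=np.radians(th); y=-(8-zb)*np.tan(t); return np.array([y+H*np.sin(t), zb+H*np.cos(t)])
def seg(th0,z0,th1,z1,n):
    for i in range(n):
        a=th0+(th1-th0)*i/n;b=th0+(th1-th0)*(i+1)/n;za=z0+(z1-z0)*i/n;zb=z0+(z1-z0)*(i+1)/n
        d=tcp(b,zb)-tcp(a,za); t=np.radians(a) # axis up: (sin,cos); left-perp: (cos,-sin)
        up=d@[np.sin(t),np.cos(t)]; left=d@[np.cos(t),-np.sin(t)]
        print(f"0 {-up/1000:.4f} {-left/1000:.4f} {b-a:.2f} 0 0",end="; ")
    print()
th=0;z=0
for k in range(1,8):
    t1=8*(1 if k%2 else -1); z1=2.8+2*(k-1)
    seg(th,z,t1,z1,4); th,z=t1,z1
E
python3 rock.py
```

```text
0 -0.0007 -0.0012 2.00 0 0; 0 -0.0007 -0.0013 2.00 0 0; 0 -0.0007 -0.0013 2.00 0 0; 0 -0.0007 -0.0013 2.00 0 0; 
0 -0.0004 0.0026 -4.00 0 0; 0 -0.0004 0.0027 -4.00 0 0; 0 -0.0004 0.0027 -4.00 0 0; 0 -0.0004 0.0028 -4.00 0 0; 
0 -0.0004 -0.0028 4.00 0 0; 0 -0.0004 -0.0028 4.00 0 0; 0 -0.0004 -0.0029 4.00 0 0; 0 -0.0004 -0.0029 4.00 0 0; 
0 -0.0004 0.0029 -4.00 0 0; 0 -0.0004 0.0030 -4.00 0 0; 0 -0.0004 0.0030 -4.00 0 0; 0 -0.0004 0.0030 -4.00 0 0; 
0 -0.0004 -0.0031 4.00 0 0; 0 -0.0004 -0.0031 4.00 0 0; 0 -0.0004 -0.0031 4.00 0 0; 0 -0.0004 -0.0032 4.00 0 0; 
0 -0.0004 0.0032 -4.00 0 0; 0 -0.0004 0.0032 -4.00 0 0; 0 -0.0004 0.0033 -4.00 0 0; 0 -0.0004 0.0033 -4.00 0 0; 
0 -0.0003 -0.0033 4.00 0 0; 0 -0.0004 -0.0034 4.00 0 0; 0 -0.0004 -0.0034 4.00 0 0; 0 -0.0004 -0.0035 4.00 0 0;
```

```bash
python3 -m inch '0 -0.0007 -0.0012 2 0 0 -0.7; 0 -0.0007 -0.0013 2 0 0 -0.7; 0 -0.0007 -0.0013 2 0 0 -0.7; 0 -0.0007 -0.0013 2 0 0 -0.7;0 0 0 0 0 0 -0.7' 100; cat > st.py <<'E'
from h import *
s=r.observe(); q=s["eef_rot"]; M=R.from_quat([q[1],q[2],q[3],q[0]]).as_matrix()
J=np.array([[np.cos(.3735),np.sin(.3735),0],[-np.sin(.3735),np.cos(.3735),0],[0,0,1]])
d=J@(s["ee_pos"]-np.array([.48113,.05986,.0527])); F=J@s["force"]; up=J@(-M[:,1])
th=np.degrees(np.arctan2(up[1],up[2])); t=np.radians(th); H=42.7
print("t %.2f"%s["t"],"dTCP mm",(d*1000).round(1),"tilt left %.1f"%th,"F jig",F.round(1),"Tx %.2f"%(J@s["ft_torque"])[0],"zb %.1f"%(d[2]*1000+H-H*np.cos(t)),"gap",round(s["finger_gap"]*1000,1))
E
python3 st.py
python3 - <<'E'
from h import *
c=getcam("wrist"); show(c,"w10.png",box=(200,200,440,380),sc=3.3)
c=getcam("scene"); show(c,"s10.png",box=(265,140,415,260),sc=5)
E
```

```text
t: 13.88
ee_pos: [0.4792, 0.065, 0.0551]
eef_rot: [-0.141, 0.123, -0.644, 0.741]
force: [-0.7, -1.3, 4.7]
finger_gap: 0.023
t 13.88 dTCP mm [0.  5.5 2.4] tilt left 8.0 F jig [-1.1 -1.   4.7] Tx -0.19 zb 2.8 gap 23.0
```

View pics/w10.png

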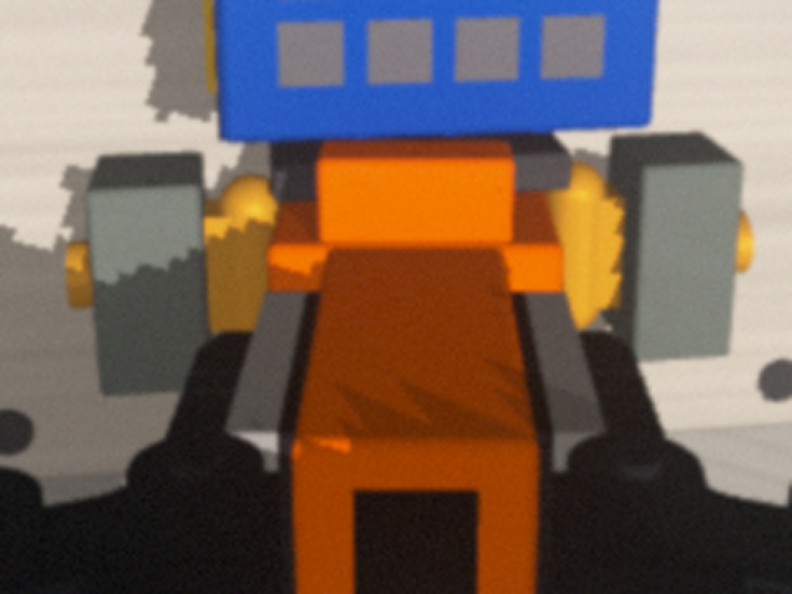

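View pics/s10.png

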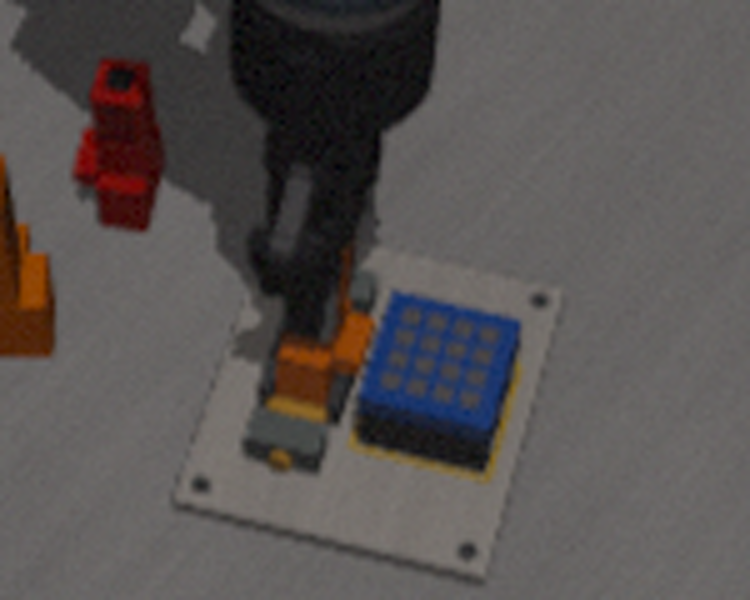

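The block moved with the gripper: it holds the same place in the wrist picture while the jig is tilted 8°. Forces are tiny. Swing right.

```bash
python3 -m inch '0 -0.0004 0.0026 -4 0 0 -0.7; 0 -0.0004 0.0027 -4 0 0 -0.7; 0 -0.0004 0.0027 -4 0 0 -0.7; 0 -0.0004 0.0028 -4 0 0 -0.7;0 0 0 0 0 0 -0.7'; python3 st.py
```

```text
t: 14.6
ee_pos: [0.4834, 0.0542, 0.0568]
eef_rot: [0.121, -0.139, 0.742, -0.644]
force: [0.6, 4.2, 1.1]
finger_gap: 0.0228
t 14.60 dTCP mm [ 0.  -6.   4.1] tilt left -8.1 F jig [2.  3.7 1.1] Tx 1.14 zb 4.5 gap 22.8
```

```bash
python3 -m inch '0 -0.0004 -0.0028 4 0 0 -0.7; 0 -0.0004 -0.0028 4 0 0 -0.7; 0 -0.0004 -0.0029 4 0 0 -0.7; 0 -0.0004 -0.0029 4 0 0 -0.7;0 0 0 0 0 0 -0.7'; python3 st.py
python3 -m inch '0 -0.0004 0.0029 -4 0 0 -0.7; 0 -0.0004 0.003 -4 0 0 -0.7; 0 -0.0004 0.003 -4 0 0 -0.7; 0 -0.0004 0.003 -4 0 0 -0.7;0 0 0 0 0 0 -0.7'; python3 st.py
python3 - <<'E'
from h import *
c=getcam("wrist"); show(c,"w11.png",box=(200,200,440,380),sc=3.3)
c=getcam("scene"); show(c,"s11.png",box=(265,140,415,260),sc=5)
E
```

```text
t: 15.22
ee_pos: [0.4791, 0.0652, 0.0595]
eef_rot: [-0.143, 0.123, -0.643, 0.743]
force: [0.3, -9.0, 9.3]
finger_gap: 0.0231
t 15.22 dTCP mm [0.1 5.7 6.8] tilt left 8.2 F jig [-3.  -8.5  9.3] Tx -2.33 zb 7.2 gap 23.1
t: 15.85
ee_pos: [0.4832, 0.0553, 0.0614]
eef_rot: [0.121, -0.139, 0.742, -0.644]
force: [-1.9, 12.0, 9.8]
finger_gap: 0.0231
t 15.85 dTCP mm [ 0.3 -5.   8.7] tilt left -8.1 F jig [ 2.6 11.8  9.8] Tx 2.67 zb 9.1 gap 23.1
```

View pics/w11.png

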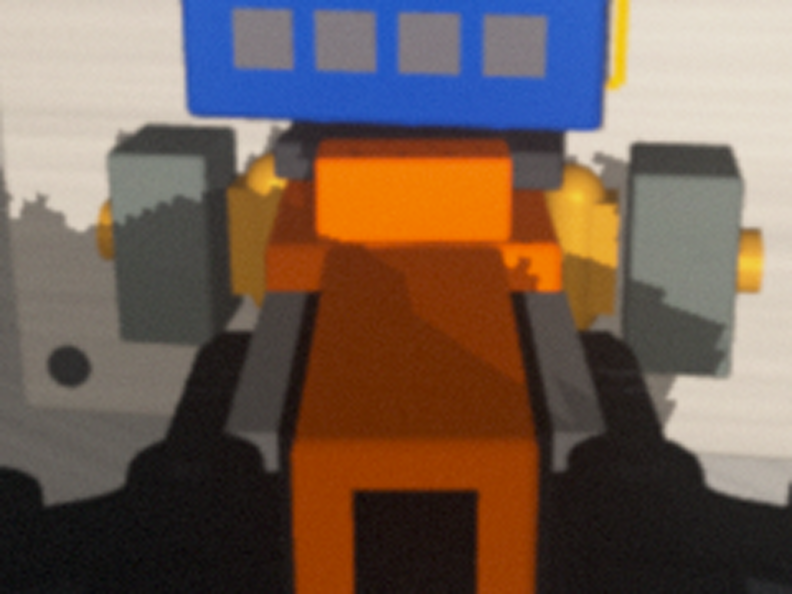

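View pics/s11.png

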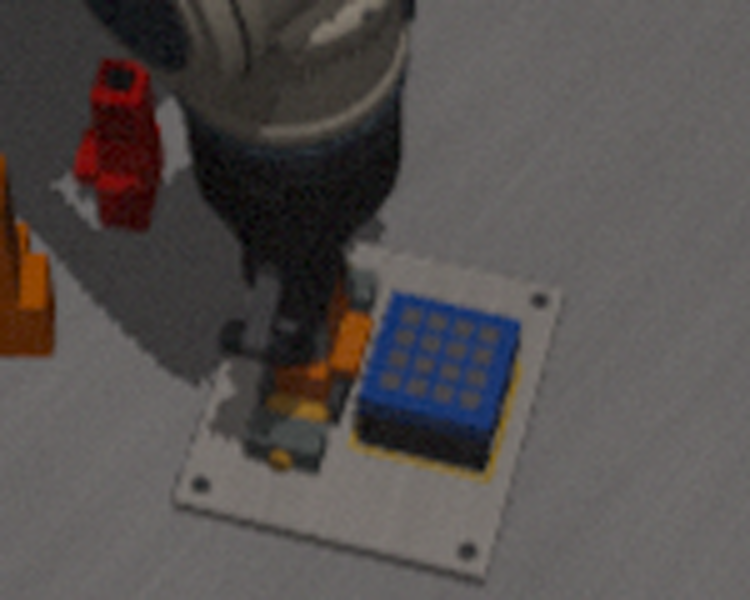

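Walking up as expected: zb is 9.1 mm, forces are under 15 N, the block is steady in the grip and the pile is untouched. Two more swings.

```bash
python3 -m inch '0 -0.0004 -0.0031 4 0 0 -0.7; 0 -0.0004 -0.0031 4 0 0 -0.7; 0 -0.0004 -0.0031 4 0 0 -0.7; 0 -0.0004 -0.0032 4 0 0 -0.7;0 0 0 0 0 0 -0.7'; python3 st.py
python3 -m inch '0 -0.0004 0.0032 -4 0 0 -0.7; 0 -0.0004 0.0032 -4 0 0 -0.7; 0 -0.0004 0.0033 -4 0 0 -0.7; 0 -0.0004 0.0033 -4 0 0 -0.7;0 0 0 0 0 0 -0.7'; python3 st.py
```

```text
t: 16.58
ee_pos: [0.4799, 0.0655, 0.0637]
eef_rot: [-0.144, 0.123, -0.642, 0.743]
force: [3.6, -13.2, 6.8]
finger_gap: 0.0228
t 16.57 dTCP mm [ 0.9  5.7 11. ] tilt left 8.3 F jig [ -1.5 -13.6   6.8] Tx -2.99 zb 11.5 gap 22.8
t: 17.2
ee_pos: [0.4834, 0.0542, 0.0652]
eef_rot: [0.122, -0.14, 0.742, -0.644]
force: [-2.2, 8.3, 8.3]
finger_gap: 0.023
t 17.20 dTCP mm [ 0.1 -6.1 12.5] tilt left -8.1 F jig [1.  8.5 8.3] Tx 1.73 zb 13.0 gap 23.0
```

```bash
python3 -m inch '0 -0.0003 -0.0033 4 0 0 -0.7; 0 -0.0006 -0.0034 4 0 0 -0.7;0 0 0 0 0 0 -0.7;0 0 0 0 0 0 -0.7'; python3 st.py
python3 - <<'E'
from h import *
c=getcam("wrist"); show(c,"w12.png",box=(200,200,440,380),sc=3.3)
E
```

```text
t: 17.7
ee_pos: [0.4809, 0.0601, 0.0662]
eef_rot: [0.132, -0.132, 0.695, -0.694]
force: [0.1, 0.3, -1.2]
finger_gap: 0.023
t 17.70 dTCP mm [-0.2  0.3 13.5] tilt left -0.0 F jig [ 0.2  0.2 -1.2] Tx 0.00 zb 13.5 gap 23.0
```

View pics/w12.png

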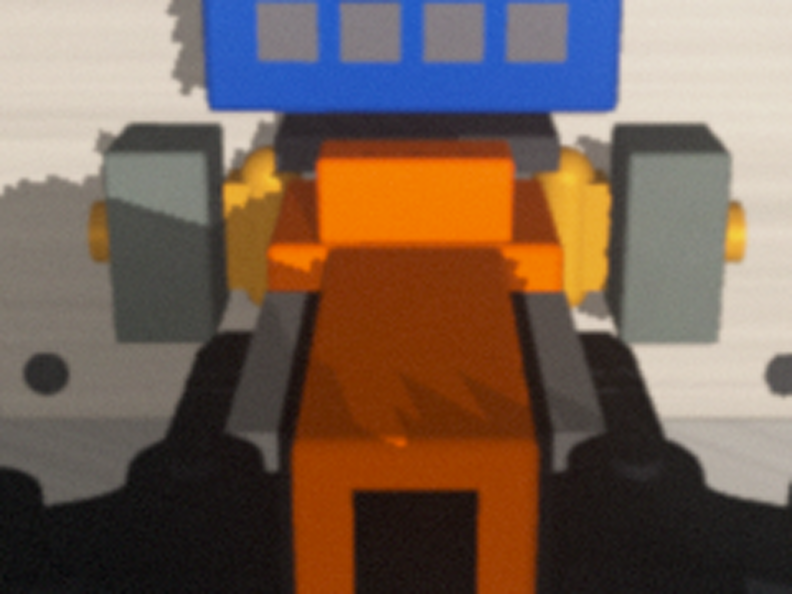

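The force is now just the block's weight, with no moment, so it is free and upright. I lift straight up to about 27 mm and check.

```bash
python3 -m inch '0 -0.003 0 0 0 0 -0.7; 0 -0.004 0 0 0 0 -0.7;0 -0.004 0 0 0 0 -0.7;0 -0.0025 0 0 0 0 -0.7;0 0 0 0 0 0 -0.7'; python3 -m inch '0 0 0 0 0 0 -0.7;0 0 0 0 0 0 -0.7;0 0 0 0 0 0 -0.7'; python3 st.py
python3 - <<'E'
from h import *
c=getcam("wrist"); show(c,"w13.png",box=(200,150,440,330),sc=3.3); print([rect(c,k,.046) for k in contours(cv2.inRange(hsv(c),*BLUE),800)])
c=getcam("scene"); show(c,"s13.png")
for k in contours(cv2.inRange(hsv(c),*BLUE)): print(rect(c,k,.046),k.mean(0))
show(c,"s14.png",box=(265,140,415,260),sc=5)
E
```

```text
t: 18.38
ee_pos: [0.481, 0.0599, 0.08]
eef_rot: [-0.132, 0.132, -0.695, 0.695]
force: [-0.7, -0.6, -2.1]
finger_gap: 0.023
t: 18.75
ee_pos: [0.4807, 0.0599, 0.0796]
eef_rot: [0.132, -0.132, 0.695, -0.695]
force: [0.6, 0.8, -1.8]
finger_gap: 0.0228
t 18.75 dTCP mm [-0.4  0.2 26.9] tilt left -0.0 F jig [ 0.9  0.5 -1.8] Tx -0.02 zb 26.9 gap 22.8
[array([532.3,  80.9,  54.6,  55.1,  21.5])]
[ 611.5 -335.6   25.3   23.3   37.4] [243.81395349 404.30232558]
[ 731.7 -176.2   35.5   35.9   44.4] [359.6 371.5]
[646.2 -99.4  35.4  35.7  54.5] [345.7761194  308.37313433]
[533.9  76.6  56.   60.8  21.6] [352.48958333 212.95833333]
```

View pics/w13.png

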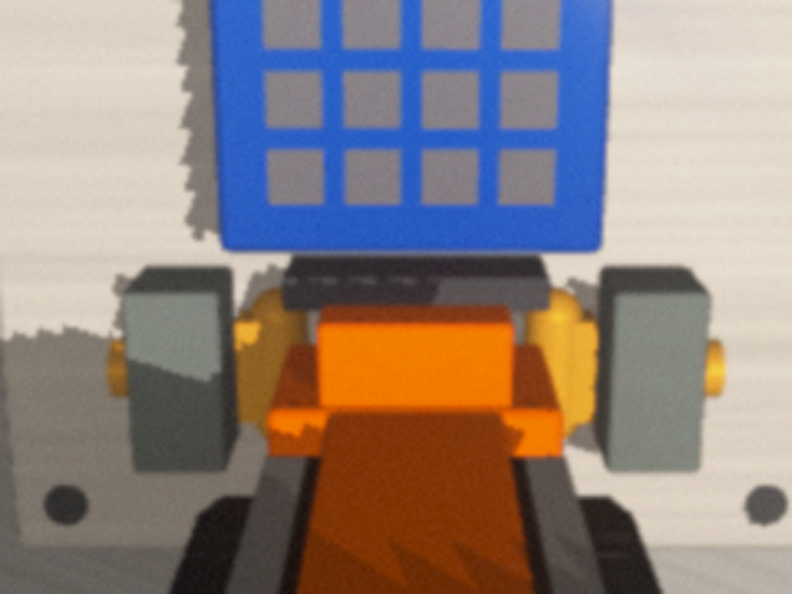

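View pics/s14.png

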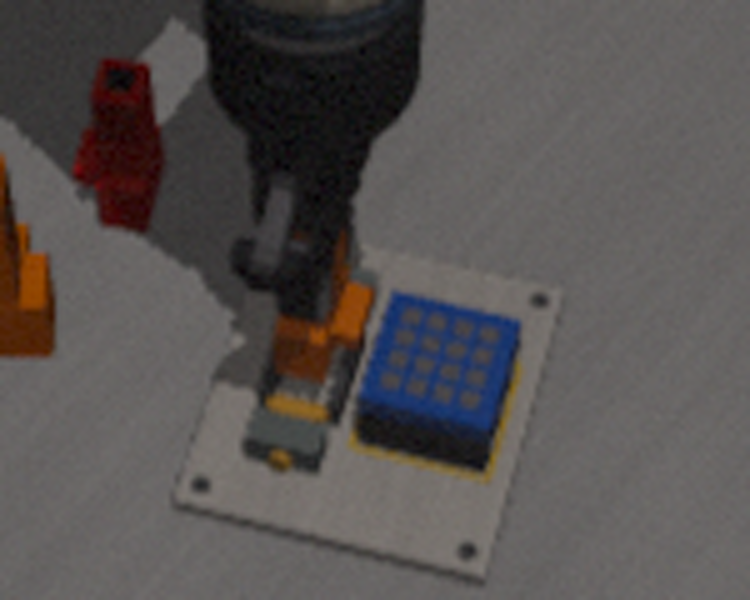

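View pics/s13.png

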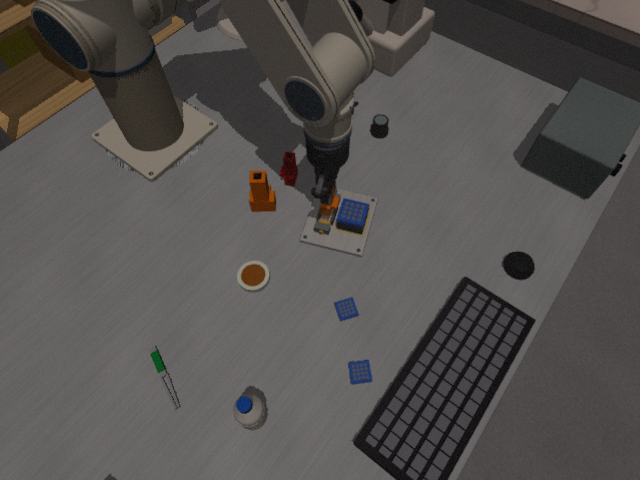

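The final pictures show the block upright and clear above its slot, with the jaws' noses visible below it. The pile is square at pixel (352,213) in the scene view. The dish, bottle, loupe and tweezers are where they were. Handing in.

```bash
python3 -c "
from plant import finish_job
print(finish_job())"; python3 st.py
```

```text
the job is handed in; nothing more can be done
None
the job is handed in; nothing more can be done
```

The blue tray is stacked on the two black trays, and the orange block is free and held above its slot. I handed the job in at about 19 s of the 51 s allowed. The hand-in gave no verdict, and I could take no readings after it.

- **Stacking:** I gripped the 56 mm blue tray across its sides and lined it up with the upper black tray by wrist camera. I set it down with about 5 N and let go. In the last wrist picture it lies at (0.532, 0.081) m, turned 21.5°, with the jig at 21.4°. It had not moved noticeably during the rocking.
- **Freeing the block:** I gripped it at 100 N and rocked it about 8° for six swings, left first, rising about 2 mm a swing. Readings at the end of each swing stayed below about 16 N.
- **Final state:** The block is upright (tilt 0.0°), its underside about 27 mm above the plate and within 0.5 mm of where I gripped it. The wrist force is only its weight, 1.8 N, with no moment. In the last scene picture the dish, bottle, loupe and tweezers look unmoved.
- **Disagreements:**
  - The top and scene cameras differed by 2–3 mm on some positions, within about their stated calibration, so I relied on the wrist camera for fine alignment.
  - The scene camera's outline of the blue tray in the last check came out stretched to 61 mm on one side because it takes in the tray's side face. I did not rely on that measurement.
  - The arm blocked the top camera's view of the pile after placing.

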